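Tidy up after the tavla game

ROBOT

A 6-joint arm with a two-finger parallel gripper is mounted at the origin on the work surface. World frame = base frame: x ahead of the robot, y to its left, z up, the work surface at z = 0. Lengths are in m, angles in rad, forces in N, time in s.
With the tool pointing down it reaches from about 0.275 to 0.875 m from the base axis. Payload 12.5 kg.
Tool frame: the origin (TCP) lies between the finger pads; the fingertips stand 8 mm ahead of it and the grasp point (between the pads) lies 11 mm behind it (robot.nose_length is the distance from the TCP to the fingertips, in m); z points along the fingers, y is the line along which they close (so a half turn about z gives the same grasp; the last joint's range is limited). The gripper opens to 85 mm and grips with 20 to 120 N. Pads are 22 mm wide; open, the fingers measure 114 mm over their backs; the gripper's body (76 mm by 85 mm) begins 54 mm behind the grasp point. The pads swing forward as they close: fully open they stand 13 mm farther back than shut.
Start: joints at [1.076, 0.351, 1.652, -0, 1.139, -0.085], TCP at [0.219, 0.504, 0.239] pointing down, gripper open.
Joint ranges: [-2.75, 2.75], [-0.79, 2.1], [0.01, 2.65], [-1.57, 4.71], [0.07, 3.14], [-2.87, 2.87]. Speed limits (rad/s): [2.22, 2.22, 2.79, 3.14, 3.14, 3.14].

INTERFACE

Orientations are given as a rotation vector (axis times angle).
In Python, from rig import robot gives the robot as it stands.
- The arm moves only by the tool arm_command, never from a script. Its argument "deltas" is text: rows parted by semicolons, each of 7 numbers parted by spaces: the turn, a rotation vector about the world's x, y, z in degrees, then the shift along the world's x, y, z in cm, then the opening, from 0 (shut) to 1 (fully open). In form: rx ry rz dx dy dz gripper; .... A call has 1 to 10 rows; each row shifts and turns the commanded pose from where the row before left it; what a row does not reach is not made up. A row lasts 1/12 s, in which the tool goes at most 41.7 mm and 7.16 degrees, less where a joint would pass 70% of its speed; a pose out of reach is approached as far as the arm can. A call is refused whole if a number of a shift passes 4.17 or a number of a turn 7.16, either way. A call with a gripper value outside its range is refused whole. The fingers move at their own pace and stop on an object; "force" is the grip in N (left out, the last holds). Time passes only in rows, so rows that do not move let the fingers close. It gives the time, the measured TCP pose, the force, the opening and the grip force at its end, in the units of the state.
- robot.get_state(): the state, without advancing time (a new reading comes with each control period).
- robot.get_image(name): name is "scene" or "top" or "wrist"; returns a dict with "image" (384x512x3 uint8, red, green, blue), "mtx" (3x3 intrinsics, pixels), "T" (4x4, takes a point from camera to world coordinates); the wrist camera has in their place "hand_eye" (4x4, takes a point from camera to tool coordinates, whose origin is the TCP and whose axes are the flange's). Camera axes: x right, y up, looking along -z (the intrinsics and any distortion apply to the point x, -y, -z); pixel columns grow to the right and rows downward; lengths in m; the calibration is good to about 2 mm. A picture is of the moment at which its call begins: read the wrist's pose just before it. There is no depth.
- robot.finish_job(): hands the job in; it is judged then, once.
The state is a dict: "t": time; "joint_positions": joint angles; "joint_vel": joint speeds; "joint_torque": joint torques, N m; "position": TCP position; "eef_rot": TCP orientation; "ft_force": force on the tool from outside, world axes, zero at the start; "ft_torque": the same for the moment, N m; "gripper_width": finger opening in m; "grasp_force": force on a finger pad.
Only numpy, scipy, OpenCV 4.12 (cv2) and the standard library are available. Lean on these libraries where they do the work, as an engineer would, in place of code of your own. Each camera call takes 0.05 s, during which the arm holds its last target. There are 200 camera calls.

TASK

The game is over and the tea is drunk: tidy what is lying loose. Put the two dice in the small leather dice tray, the two checkers flat in the empty bay of the checker box, and the teaspoon lengthwise, hollow up, in the long porcelain spoon dish; each thing must lie fully inside on the bottom, none on top of another. Leave the sugar pot and the tea glass standing where they are.

Things in the scene. Friction and masses are not known exactly. Their poses are not given: they have to be found in the camera images.
- die_a: Cream tavla die with dark pips: a 20 mm cube with lightly rounded edges, 12 g, lying loose on the table. Origin at its centre, 10 mm above what it lies on; axes along its edges. One of two alike; both belong in the dice tray.
- die_b: Cream tavla die with dark pips: a 20 mm cube with lightly rounded edges, 12 g, lying loose on the table. Origin at its centre, 10 mm above what it lies on; axes along its edges. One of two alike; both belong in the dice tray.
- checker_a: Light wooden tavla checker lying flat and loose on the table: a disc 32 mm in diameter, 9 mm thick, with a turned groove, 12 g. Origin at its centre, 4.5 mm above what it lies on; z is its round axis. One of two alike left out; both belong in the empty bay. The six already in the box stay there.
- checker_b: Light wooden tavla checker lying flat and loose on the table: a disc 32 mm in diameter, 9 mm thick, with a turned groove, 12 g. Origin at its centre, 4.5 mm above what it lies on; z is its round axis. One of two alike left out; both belong in the empty bay. The six already in the box stay there.
- teaspoon: Steel teaspoon lying loose, hollow up, 124 mm long, 18 g. Origin at mid-length on the handle's centre line, level with the surface it lies on. x runs from the handle end (-62 mm) to the bowl (oval 34 x 24 mm, 7.5 mm high, x = 28 to 62 mm); z up. Handle 8 mm wide, 4 mm thick, sloping up to the neck; at the origin it is 3.5 to 7.5 mm above the surface. It balances near the origin: pick it there.
- dice_tray: Small brown leather dice tray with tan suede floor, fixed on the table, open above: 100 mm (x) by 70 mm (y) outside, 90 by 60 mm inside, walls 5 mm thick. Inner floor 5 mm and wall tops 14 mm above the table. Origin at the centre of its underside, x along its longer side, z up.
- checker_bay (a point): Centre of the floor of the empty bay in the fixed dark wooden checker box, 4 mm above the table. Bay 110 mm (x) by 58 mm (y), green felt floor, walls 5 mm thick and 8 mm high above the floor; takes two checkers side by side along x. Beyond its +y wall is the full bay: six checkers, tops 18 mm above this floor. Box spans x +-60 mm, y -34 to +75 mm of this point. z up.
- spoon_dish: Long white porcelain spoon dish fixed on the table, open above: 160 mm (x) by 52 mm (y) outside, 152 by 44 mm inside, walls 4 mm thick, an 8 mm lug at each end. Inner floor 4 mm and wall tops 10 mm above the table. Origin at the centre of its underside, x along its length, z up. The spoon may point either way.
- sugar_pot: White porcelain sugar pot with twist cap, a bystander standing loose: 90 mm in diameter, 100 mm high with its knob. Origin at the centre of its underside. Not to be moved.
- tea_glass: Empty tulip tea glass, a bystander: rim 54 mm in diameter, 90 mm high, standing loose on a white saucer 110 mm in diameter and 14 mm high. Origin at the centre of the glass's underside. Not to be moved.

How it is judged:
At the end, for the whole second after the job is handed in: Both dice on the dice tray's floor, both checkers flat on the empty bay's floor, the teaspoon hollow up on the dish's floor, within 0.3 rad of its length; all wholly inside (heights within 3 mm), released, at rest. Pot and glass never shifted over 20 mm nor tipped over 15 degrees (x of die_a in the frame of dice_tray between -0.037 and 0.037 m and y of die_a in the frame of dice_tray between -0.022 and 0.022 m and z of die_a in the frame of dice_tray between 0.012 and 0.018 m and linear speed of each of die_a, die_b, checker_a, checker_b, teaspoon below 0.02 m/s and angular speed of each of die_a, die_b, checker_a, checker_b, teaspoon below 0.3 rad/s and x of die_b in the frame of dice_tray between -0.037 and 0.037 m and y of die_b in the frame of dice_tray between -0.022 and 0.022 m and z of die_b in the frame of dice_tray between 0.012 and 0.018 m and x of checker_a in the frame of checker_bay between -0.041 and 0.041 m and y of checker_a in the frame of checker_bay between -0.015 and 0.015 m and z of checker_a in the frame of checker_bay between 0.002 and 0.0075 m and angle between the z axis of each of checker_a, checker_b and the z axis of checker_bay, either way round below 0.12 rad and x of checker_b in the frame of checker_bay between -0.041 and 0.041 m and y of checker_b in the frame of checker_bay between -0.015 and 0.015 m and z of checker_b in the frame of checker_bay between 0.002 and 0.0075 m and x of teaspoon in the frame of spoon_dish between -0.016 and 0.016 m and y of teaspoon in the frame of spoon_dish between -0.016 and 0.016 m and z of teaspoon in the frame of spoon_dish between 0.002 and 0.0075 m and angle between teaspoon's own z axis and vertical below 0.12 rad and angle between the x axis of teaspoon and the x axis of spoon_dish, either way round below 0.3 rad); the robot touches nothing.
It fails at once if the sugar pot is shifted by more than 20 mm or tipped by more than about 15 degrees (distance of sugar_pot from where it was at the start of the episode above 0.02 m or angle between sugar_pot's own z axis and vertical above 0.26 rad).
It fails at once if the tea glass is shifted by more than 20 mm or tipped by more than about 15 degrees (distance of tea_glass from where it was at the start of the episode above 0.02 m or angle between tea_glass's own z axis and vertical above 0.26 rad).
It also fails if it takes over 120 s, if anything falls off the work surface, if the arm or the gripper's body presses on something with over 40 N, if the wrist force passes 120 N, or if a joint passes its speed limit or range.

## Working session

There is one attempt and no reset: what is moved stays moved. The work goes in short steps, Python scripts to look and compute and a tool call to move; the robot and the scene stay as the last step left them, time stands still between calls to the robot, and variables do not carry over. Pictures are saved under pics/ and viewed, at most 14 in all, crops included, and the job is handed in when it is done.

Besides the shell and the picture viewer there is one more tool, called as a command line: name --argument value ..., lists and objects as JSON in quotes. arm_command: Moves the arm, as the interface text tells. Its arguments: {"type":"object","properties":{"deltas":{"type":"string"},"force":{"type":"number"}},"required":["deltas"]}

```bash
mkdir -p pics; ls; cat > h.py <<'E'
import numpy as np, cv2
from rig import robot
from scipy.spatial.transform import Rotation as R
def cam(name):
    s=robot.get_state(); d=robot.get_image(name)
    if name=="wrist":
        T=np.eye(4);T[:3,:3]=R.from_rotvec(s["eef_rot"]).as_matrix();T[:3,3]=s["position"]
        d["T"]=T@d["hand_eye"]
    return d
def ray(d,u,v,z):
    k=d.get("dist"); 
    p=np.linalg.inv(d["mtx"])@[u,v,1]; p=np.array([p[0],-p[1],-p[2]])
    w=d["T"][:3,:3]@p; o=d["T"][:3,3]
    return o+w*(z-o[2])/w[2]
def proj(d,P):
    c=np.linalg.inv(d["T"])@[*P,1]; q=d["mtx"]@[c[0],-c[1],-c[2]]; return q[:2]/q[2]
def save(d,n,s=1.5):
    cv2.imwrite(f"pics/{n}.png",cv2.cvtColor(cv2.resize(d["image"],None,fx=s,fy=s,interpolation=cv2.INTER_CUBIC),cv2.COLOR_RGB2BGR))
E
python3 - <<'E'
from h import *
for n in("top","scene"):
    d=cam(n);save(d,n+"0");print(n,[k for k in d],d["mtx"].round(1).tolist(),d["T"].round(3).tolist())
s=robot.get_state();print({k:np.round(v,3).tolist() for k,v in s.items()})
E
```

```text
pics
top ['image', 'mtx', 'T'] [[429.7, 0.0, 260.5], [0.0, 429.7, 194.3], [0.0, 0.0, 1.0]] [[-0.012, 0.989, -0.15, 0.344], [-1.0, -0.015, -0.018, -0.014], [-0.02, 0.15, 0.988, 1.048], [0.0, 0.0, 0.0, 1.0]]
scene ['image', 'mtx', 'T'] [[429.1, 0.0, 263.5], [0.0, 429.1, 188.6], [0.0, 0.0, 1.0]] [[0.738, -0.539, 0.407, 1.01], [0.675, 0.581, -0.455, -0.564], [0.009, 0.61, 0.792, 1.015], [0.0, 0.0, 0.0, 1.0]]
{'t': 0.1, 'joint_positions': [1.076, 0.351, 1.652, -0.0, 1.139, -0.085], 'joint_vel': [0.0, -0.002, -0.002, 0.001, 0.001, 0.0], 'joint_torque': [0.0, -50.682, -29.188, -0.0, 0.003, 0.0], 'position': [0.219, 0.504, 0.239], 'eef_rot': [-0.639, -3.076, 0.002], 'ft_force': [0.396, -0.631, -0.167], 'ft_torque': [-0.033, -0.012, 0.055], 'grasp_force': 0.0, 'gripper_width': 0.085}
```

View pics/top0.png

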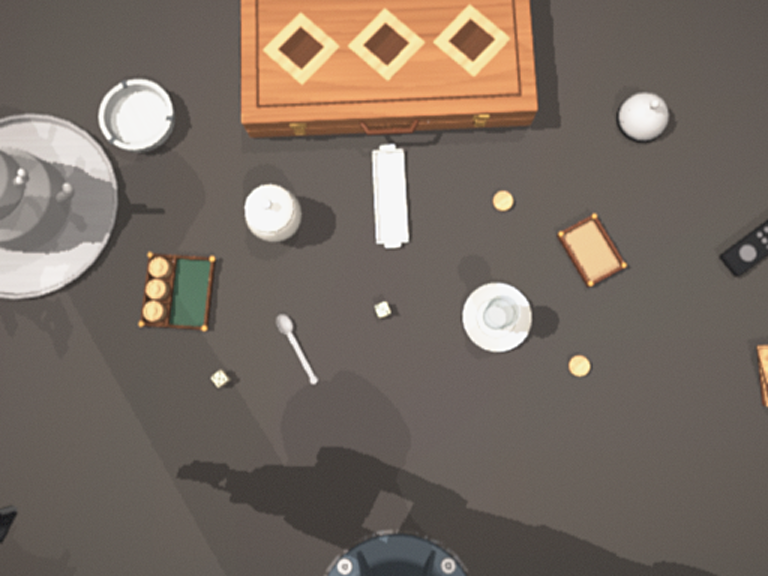

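View pics/scene0.png

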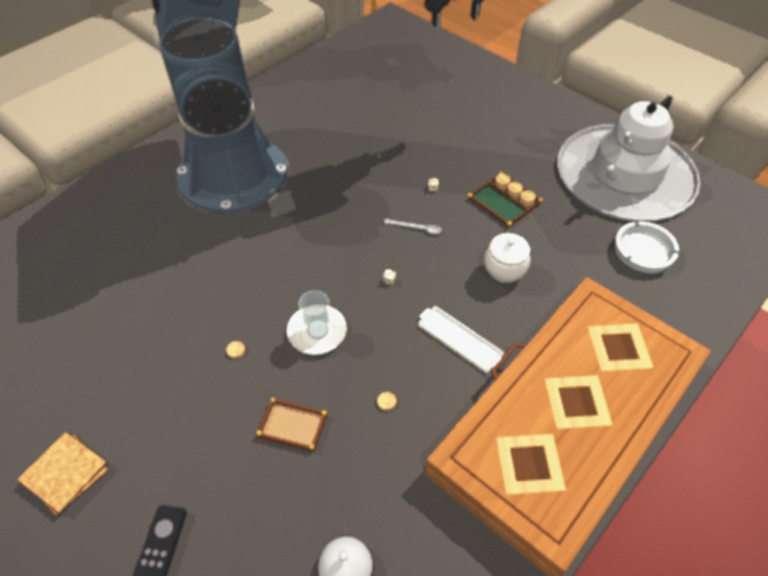

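The top view (1.5x pixels) shows the dice at (220,378) and (383,310), the checkers at (503,200) and (579,366), and the spoon from its bowl at (284,323) to its handle end at (314,381). The tray is at (592,250), the box at (177,291) with its green bay at (193,293), and the dish at (391,196). The pot is at (272,212) and the glass at (497,316).

```bash
cat >> h.py <<'E'
def blob(d,u,v,r,lo=None,fn=None):
    """largest blob within r px of (u,v): returns contour in image px"""
    im=d["image"].astype(int); H,W=im.shape[:2]
    m=fn(im) if fn else im.max(2)>lo
    yy,xx=np.mgrid[:H,:W]; m=m&(np.hypot(xx-u,yy-v)<r)
    c,_=cv2.findContours(m.astype(np.uint8),cv2.RETR_EXTERNAL,cv2.CHAIN_APPROX_NONE)
    return max(c,key=cv2.contourArea)[:,0].astype(float)
def rect(d,c,z):
    """contour on plane z -> centre, sizes, angle of long side (deg)"""
    w=np.array([ray(d,u,v,z)[:2] for u,v in c]).astype(np.float32)
    q=cv2.boxPoints(cv2.minAreaRect(w)); a=q[1]-q[0];b=q[2]-q[1]
    if np.linalg.norm(b)>np.linalg.norm(a): a,b=b,a
    an=np.degrees(np.arctan2(a[1],a[0])); an=(an+90)%180-90
    return q.mean(0).round(4).tolist(),round(float(np.linalg.norm(a)),4),round(float(np.linalg.norm(b)),4),round(float(an),1)
E
python3 - <<'E'
from h import *
d=cam("top");im=d["image"]
L={"dieL":(220,378,14,130,.018),"dieM":(383,310,14,130,.018),"chF":(503,200,14,130,.009),"chN":(579,366,14,130,.009),"spoon":(299,350,38,110,.005),"dish":(391,196,58,150,.01),"pot":(272,212,32,130,.05),"saucer":(497,316,40,130,.014)}
for n,(u,v,r,lo,z) in L.items():
    print(n,rect(d,blob(d,u/1.5,v/1.5,r,lo),z))
print("tray",rect(d,blob(d,395,167,32,fn=lambda i:(i[...,0]>i[...,2]+25)),.014))
print("trayfloor",rect(d,blob(d,395,167,32,fn=lambda i:(i[...,0]>170)&(i[...,0]>i[...,2]+25)),.005))
print("felt",rect(d,blob(d,129,195,32,fn=lambda i:(i[...,1]>i[...,0]+15)),.004))
print("box",rect(d,blob(d,118,194,45,fn=lambda i:(i[...,0]>i[...,2]+20)|(i[...,1]>i[...,0]+15)),.012))
E
```

```text
dieL ([0.3652999997138977, 0.2800000011920929], 0.0235, 0.023, 37.9)
dieM ([0.4722000062465668, 0.018699999898672104], 0.0239, 0.023, 17.8)
chF ([0.652400016784668, -0.18310000002384186], 0.0343, 0.034, -47.6)
chN ([0.3783000111579895, -0.29319998621940613], 0.0344, 0.0329, -47.0)
spoon ([0.4106999933719635, 0.16040000319480896], 0.1283, 0.026, 25.7)
dish ([0.6643999814987183, 0.004900000058114529], 0.1794, 0.0554, 2.2)
pot ([0.6279000043869019, 0.19280000030994415], 0.0962, 0.0897, 8.2)
saucer ([0.45820000767707825, -0.16539999842643738], 0.1117, 0.111, -0.9)
tray ([0.5658000111579895, -0.3231000006198883], 0.1057, 0.0766, 27.5)
trayfloor ([0.5626999735832214, -0.32499998807907104], 0.0942, 0.0612, 27.4)
felt ([0.5074999928474426, 0.33640000224113464], 0.1067, 0.0535, -4.7)
box ([0.5080999732017517, 0.3560999929904938], 0.1275, 0.1166, -4.8)
```

arm_command --deltas "0 0 -3.6 1.83 -2.8 -1.2 1;0 0 -3.6 1.83 -2.8 -1.2 1;0 0 -3.6 1.83 -2.8 -1.2 1;0 0 -3.6 1.83 -2.8 -1.2 1;0 0 -3.6 1.83 -2.8 -1.2 1;0 0 -3.6 1.83 -2.8 -1.2 1;0 0 -3.6 1.83 -2.8 -1.2 1;0 0 -3.6 1.83 -2.8 -1.2 1;0 0 0 0 0 0 1;0 0 0 0 0 0 1" --force 25

```text
t: 0.98
position: [0.3659, 0.2793, 0.1428]
eef_rot: [-1.388, -2.818, 0.002]
ft_force: [0.2, 1.4, 0.7]
gripper_width: 0.0851
grasp_force: 0.0
```

```bash
cat >> h.py <<'E'
def pose():
    s=robot.get_state();y=R.from_rotvec(s["eef_rot"]).as_matrix()
    return s["position"],np.degrees(np.arctan2(y[1,1],y[0,1])),y[:,2]
def go(xyz,phi):
    p,a,z=pose(); e=(phi-a+90)%180-90
    print("pos",np.round(p,4),"closing",round(a,1),"z",z.round(3),"-> cm",((np.array(xyz)-p)*100).round(2),"rz",round(e,1),"or",round(e-180*np.sign(e),1),"j6",round(robot.get_state()["joint_positions"][5],2))
E
python3 - <<'E'
from h import *
d=cam("wrist");save(d,"w1");print(proj(d,[.3653,.28,.02]))
go([.3653,.28,.018],37.9)
E
```

```text
[258.09036072 183.57715809]
pos [0.3656 0.2803 0.1433] closing 37.7 z [-0. -0. -1.] -> cm [ -0.03  -0.03 -12.53] rz 0.2 or -179.8 j6 -0.1
```

View pics/w1.png

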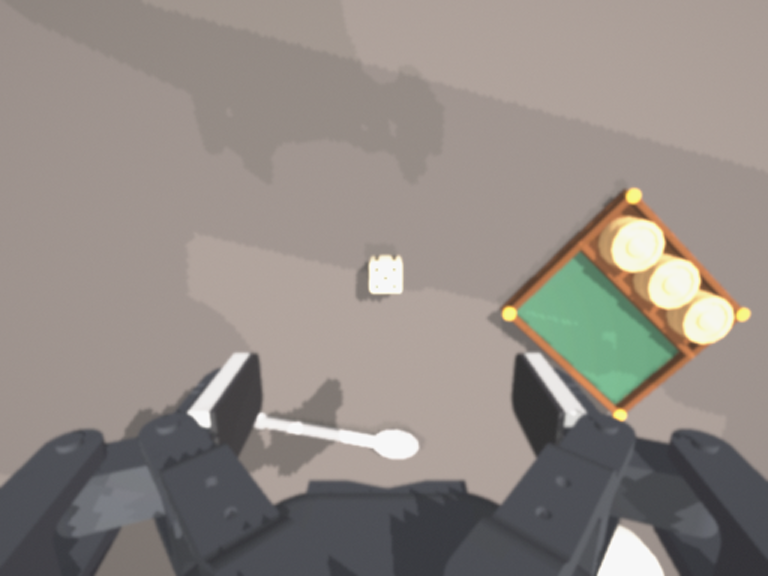

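The wrist view shows the die at (387,274), square to the pads, where the top-camera estimate predicted. I'm going down to grip it.

arm_command --deltas "0 0 0 0 0 -3.5 0.6;0 0 0 0 0 -3.5 0.6;0 0 0 0 0 -3.5 0.6;0 0 0 0 0 -2 0.6;0 0 0 0 0 0 0.6;0 0 0 0 0 0 0.15;0 0 0 0 0 0 0.15;0 0 0 0 0 0 0.15;0 0 0 0 0 0 0.15;0 0 0 0 0 0 0.15" --force 25

```text
t: 1.87
position: [0.3663, 0.2814, 0.02]
eef_rot: [1.383, 2.819, 0.005]
ft_force: [-3.5, 3.1, 9.8]
gripper_width: 0.0189
grasp_force: 26.2
```

arm_command --deltas "0 0 0 0 0 3.5 0;0 0 0 0 0 3.5 0;0 0 -5 1.08 -2.98 1.1 0;0 0 -5 1.08 -2.98 1.1 0;0 0 -5 1.08 -2.98 1.1 0;0 0 -5 1.08 -2.98 1.1 0;0 0 -5 1.08 -2.98 1.1 0;0 0 -5 1.08 -2.98 1.1 0;0 0 -5 1.08 -2.98 1.1 0;0 0 -5 1.08 -2.98 1.1 0"

```text
t: 2.7
position: [0.4523, 0.0405, 0.1781]
eef_rot: [2.269, 2.171, 0.002]
ft_force: [0.3, 0.5, -0.1]
gripper_width: 0.0189
grasp_force: 25.2
```

arm_command --deltas "0 0 -5 1.08 -2.98 0 0;0 0 -5 1.08 -2.98 0 0;0 0 -5 1.08 -2.98 0 0;0 0 -5 1.08 -2.98 0 0;0 0 -5 1.08 -2.98 0 0;0 0 -5 1.08 -2.98 0 0;0 0 -5 1.08 -2.98 0 0;0 0 -5 1.08 -2.98 0 0;0 0 -5 1.08 -2.98 0 0;0 0 -5 1.08 -2.98 0 0"

```text
t: 3.53
position: [0.5603, -0.2575, 0.1776]
eef_rot: [2.974, 1.009, 0.002]
ft_force: [0.1, 0.3, -1.0]
gripper_width: 0.019
grasp_force: 25.2
```

arm_command --deltas "0 0 -5 1.08 -2.98 -1 0;0 0 -5 1.08 -2.98 -1 0;0 0 0 0 0 -3 0;0 0 0 0 0 -3 0;0 0 0 0 0 0 0;0 0 0 0 0 0 0"

```text
t: 4.03
position: [0.581, -0.3152, 0.0964]
eef_rot: [-3.049, -0.752, 0.002]
ft_force: [-0.6, 0.3, 0.8]
gripper_width: 0.0192
grasp_force: 25.2
```

```bash
python3 - <<'E'
from h import *
d=cam("wrist");save(d,"w2",1.2)
go([.5829,-.3143,.026],-62.5)
f=lambda i:(i[...,0]>i[...,2]+35)
u,v=proj(d,[.5643,-.324,.014]);print(u,v)
c=blob(d,u,v,170,fn=f);print(rect(d,c,.014),c.min(0),c.max(0))
E
```

```text
pos [ 0.582  -0.3156  0.0981] closing -62.3 z [ 0.001 -0.001 -1.   ] -> cm [ 0.09  0.13 -7.21] rz -0.2 or 179.8 j6 0.52
257.95532804997083 219.02346829593642
([0.567300021648407, -0.32510000467300415], 0.1018, 0.0716, 27.7) [215. 155.] [307. 271.]
```

View pics/w2.png

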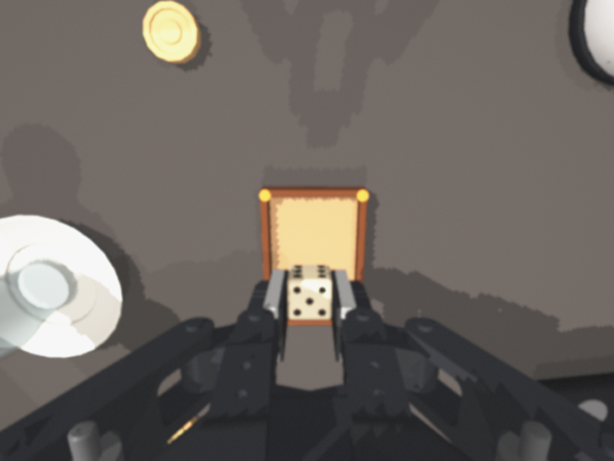

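The wrist view shows the die level in the fingers over the near-right part of the tray, whose centre refines to about (0.566,-0.324). I'm lowering and releasing it.

arm_command --deltas "0 0 0 0.2 0.1 -3 0;0 0 0 0 0 -3 0;0 0 0 0 0 -1.2 0;0 0 0 0 0 0 0;0 0 0 0 0 0 0;0 0 0 0 0 0 0.45;0 0 0 0 0 0 0.45;0 0 0 0 0 0 0.45;0 0 0 0 0 2 0.5;0 0 0 0 0 3.5 0.6"

```text
t: 4.92
position: [0.5817, -0.3135, 0.077]
eef_rot: [-3.046, -0.751, 0.007]
ft_force: [1.2, -0.0, 0.6]
gripper_width: 0.0506
grasp_force: 0.0
```

```bash
python3 - <<'E'
from h import *
go([.3783,-.2932,.012],40)
E
```

```text
pos [ 0.5817 -0.3135  0.077 ] closing -62.3 z [-0.005  0.003 -1.   ] -> cm [-20.34   2.03  -6.5 ] rz -77.7 or 102.3 j6 0.52
```

arm_command --deltas "0 0 0 -3.37 0.34 0.4 0.65;0 0 0 -3.37 0.34 0.4 0.65;0 0 0 -3.37 0.34 0.4 0.65;0 0 0 -3.37 0.34 0.4 0.65;0 0 0 -3.37 0.34 0.4 0.65;0 0 0 -3.37 0.34 0.4 0.65;0 0 0 0 0 0 0.65;0 0 0 0 0 0 0.65"

```text
t: 5.58
position: [0.3806, -0.2944, 0.1042]
eef_rot: [3.05, 0.75, 0.001]
ft_force: [0.2, 0.1, 0.6]
gripper_width: 0.0557
grasp_force: 0.0
```

```bash
python3 - <<'E'
from h import *
d=cam("wrist")
u,v=proj(d,[.3783,-.2932,.009]);c=blob(d,u,v,45,fn=lambda i:(i[...,0]>150)&(i[...,0]>i[...,2]+35));print(u,v,rect(d,c,.009))
go([.3783,-.2932,.009],-62.3)
d=cam("top");c=blob(d,395,165,20,fn=lambda i:i[...,2]>175)
print("die",rect(d,c,.025))
E
```

```text
255.1215570339976 194.26636332773606 ([0.3792000114917755, -0.29600000381469727], 0.033, 0.0316, 27.6)
pos [ 0.3816 -0.2947  0.1041] closing -62.3 z [ 0.001 -0.001 -1.   ] -> cm [-0.33  0.15 -9.51] rz 0.0 or -180.0 j6 0.33
die ([0.5819000005722046, -0.31380000710487366], 0.0214, 0.0206, -64.2)
```

The first die lies well inside the tray. I'm picking the near checker now.

arm_command --deltas "0 0 0 -0.25 0 -3.5 0.65;0 0 0 0 0 -3.5 0.65;0 0 0 0 0 -2.5 0.65;0 0 0 0 0 0 0.65;0 0 0 0 0 0 0.25;0 0 0 0 0 0 0.25;0 0 0 0 0 0 0.25;0 0 0 0 0 0 0.25;0 0 0 0 0 0 0.25" --force 25

```text
t: 6.43
position: [0.3791, -0.2942, 0.0086]
eef_rot: [3.049, 0.753, 0.001]
ft_force: [0.7, 0.4, 0.2]
gripper_width: 0.0302
grasp_force: 24.7
```

```bash
python3 - <<'E'
from h import *
a=np.radians(-4.75);X=np.array([np.cos(a),np.sin(a)]);b=np.array([.5068,.336])
print(b-.024*X,b+.024*X)
go([*(b-.024*X),.02],-4.75)
E
```

```text
[0.48288243 0.3379874 ] [0.53071757 0.3340126 ]
pos [ 0.3791 -0.2942  0.0086] closing -62.3 z [ 0.001 -0.    -1.   ] -> cm [10.38 63.22  1.14] rz 57.5 or -122.5 j6 0.33
```

arm_command --deltas "0 0 0 0 0 4 0;0 0 0 0 0 4 0;0 0 0 0 0 4 0;0 0 3.2 0.58 3.51 0.7 0;0 0 3.2 0.58 3.51 0.7 0;0 0 3.2 0.58 3.51 0.7 0;0 0 3.2 0.58 3.51 0.7 0;0 0 3.2 0.58 3.51 0.7 0;0 0 3.2 0.58 3.51 0.7 0;0 0 3.2 0.58 3.51 0.7 0"

```text
t: 7.27
position: [0.4193, -0.0467, 0.178]
eef_rot: [2.844, 1.334, 0.001]
ft_force: [0.3, 0.5, -0.4]
gripper_width: 0.0302
grasp_force: 25.0
```

arm_command --deltas "0 0 3.2 0.58 3.51 0 0;0 0 3.2 0.58 3.51 0 0;0 0 3.2 0.58 3.51 0 0;0 0 3.2 0.58 3.51 0 0;0 0 3.2 0.58 3.51 0 0;0 0 3.2 0.58 3.51 0 0;0 0 3.2 0.58 3.51 0 0;0 0 3.2 0.58 3.51 0 0;0 0 3.2 0.58 3.51 0 0;0 0 3.2 0.58 3.51 0 0"

```text
t: 8.1
position: [0.4772, 0.3045, 0.1775]
eef_rot: [2.366, 2.067, 0.0]
ft_force: [1.1, -1.0, -0.2]
gripper_width: 0.0304
grasp_force: 25.0
```

arm_command --deltas "0 0 3.2 0.58 3.51 0 0;0 0 0 0 0 -3.5 0;0 0 0 0 0 -3.5 0;0 0 0 0 0 0 0;0 0 0 0 0 0 0"

```text
t: 8.52
position: [0.4825, 0.3372, 0.1067]
eef_rot: [-2.31, -2.128, 0.005]
ft_force: [0.1, 0.3, 0.0]
gripper_width: 0.0308
grasp_force: 25.0
```

```bash
python3 - <<'E'
from h import *
d=cam("wrist");save(d,"w3",1.2)
go([.4829,.338,.018],-4.75)
u,v=proj(d,[.507,.336,.004]);print(u,v)
c=blob(d,u,v,150,fn=lambda i:(i[...,1]>i[...,0]+12));print(rect(d,c,.004),c.min(0),c.max(0))
for P in([-.055,-.029],[.055,-.029],[.055,.029],[-.055,.029]):
    a=np.radians(-4.75);x=.5068+P[0]*np.cos(a)-P[1]*np.sin(a);y=.336+P[0]*np.sin(a)+P[1]*np.cos(a);print((proj(d,[x,y,.004])*1.2).round(0))
E
```

```text
pos [0.4835 0.3377 0.1085] closing -4.7 z [ 0.  0. -1.] -> cm [-0.06  0.03 -9.05] rz -0.1 or 179.9 j6 0.61
286.52740811493527 189.28377960109395
([0.5063999891281128, 0.3327000141143799], 0.1103, 0.055, -4.6) [223. 162.] [351. 222.]
[269. 264.]
[416. 264.]
[423. 188.]
[267. 188.]
```

View pics/w3.png

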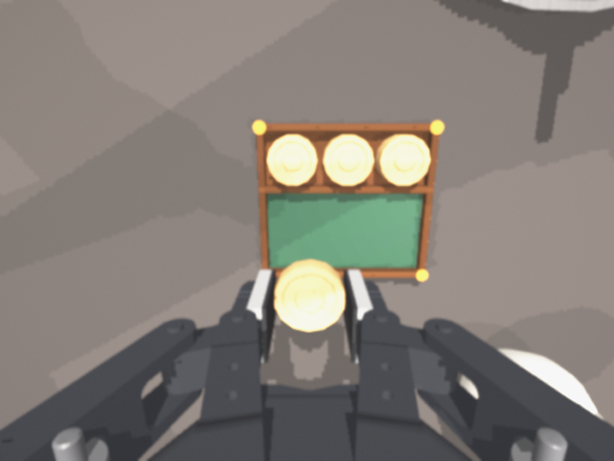

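The wrist view shows the checker held flat, with the green bay at rows 194-266, columns 267-420. I'm lowering it and releasing with a small opening.

arm_command --deltas "0 0 0 0.15 -0.15 -3.5 0;0 0 0 0 0 -3.5 0;0 0 0 0 0 -2.2 0;0 0 0 0 0 0 0;0 0 0 0 0 0 0;0 0 0 0 0 0 0.42;0 0 0 0 0 0 0.42;0 0 0 0 0 2.5 0.42;0 0 0 0 0 3.5 0.5;0 0 0 0 0 3.5 0.5"

```text
t: 9.4
position: [0.4847, 0.3361, 0.1127]
eef_rot: [2.31, 2.129, 0.001]
ft_force: [-0.8, 0.1, -0.1]
gripper_width: 0.0428
grasp_force: 0.0
```

```bash
python3 - <<'E'
from h import *
d=cam("wrist");save(d,"w4",1.2);go([.4107,.1604,.1],115.7)
E
```

```text
pos [0.4876 0.3379 0.1201] closing -4.7 z [ 0.009  0.005 -1.   ] -> cm [ -7.69 -17.75  -2.01] rz -59.6 or 120.4 j6 0.61
```

View pics/w4.png

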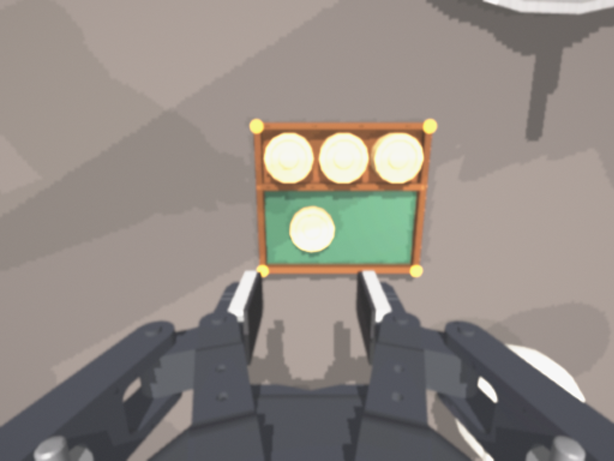

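The checker lies flat in the left part of the bay, at (312,229). The spoon is next.

arm_command --deltas "0 0 -6.6 -0.85 -1.97 0 0.45;0 0 -6.6 -0.85 -1.97 0 0.45;0 0 -6.6 -0.85 -1.97 0 0.45;0 0 -6.6 -0.85 -1.97 0 0.45;0 0 -6.6 -0.85 -1.97 0 0.45;0 0 -6.6 -0.85 -1.97 0 0.45;0 0 -6.6 -0.85 -1.97 0 0.45;0 0 -6.6 -0.85 -1.97 0 0.45;0 0 -6.6 -0.85 -1.97 0 0.45;0 0 0 0 0 0 0.45"

```text
t: 10.28
position: [0.4071, 0.1568, 0.1114]
eef_rot: [3.064, 0.692, 0.001]
ft_force: [-0.1, -0.0, 0.3]
gripper_width: 0.0384
grasp_force: 0.0
```

```bash
python3 - <<'E'
from h import *
d=cam("wrist");save(d,"w5",1.2)
u,v=proj(d,[.4107,.1604,.005]);c=blob(d,u,v,115,fn=lambda i:(i.max(2)>195)&(i.max(2)-i.min(2)<30));print(u,v,rect(d,c,.005),c.min(0),c.max(0))
go([.4107,.1604,.009],115.7)
E
```

```text
255.77111193651288 183.70810080631358 ([0.41100001335144043, 0.15860000252723694], 0.1246, 0.0243, 24.7) [244. 111.] [273. 248.]
pos [0.4083 0.158  0.1116] closing -64.2 z [ 0.002  0.    -1.   ] -> cm [  0.24   0.24 -10.26] rz -0.1 or 179.9 j6 1.38
```

View pics/w5.png

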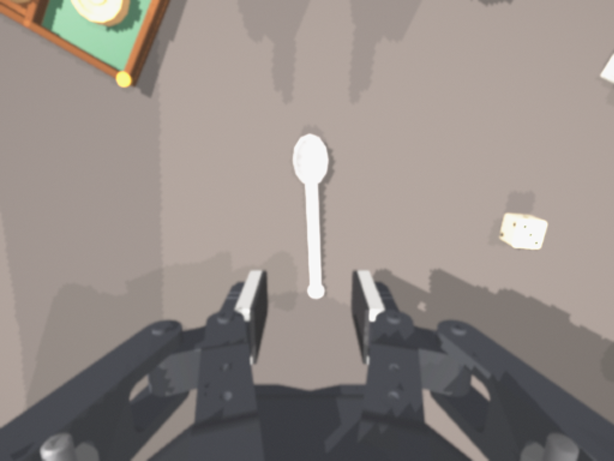

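The spoon lies near-vertical in the image, bowl at (310,160) and handle end at (316,291), hollow up, with its centre at about (0.411,0.159). I'm gripping it there.

arm_command --deltas "0 0 -1 0.25 0.13 -3.5 0.45;0 0 0 0 0 -3.5 0.45;0 0 0 0 0 -2.15 0.45;0 0 0 0 0 -1 0.45;0 0 0 0 0 0 0.45;0 0 0 0 0 0 0;0 0 0 0 0 0 0;0 0 0 0 0 0 0;0 0 0 0 0 0 0;0 0 0 0 0 0 0"

```text
t: 11.17
position: [0.4116, 0.1606, 0.0097]
eef_rot: [-3.067, -0.678, -0.004]
ft_force: [-0.7, 2.6, 8.2]
gripper_width: 0.0067
grasp_force: 27.0
```

```bash
python3 - <<'E'
from h import *
go([.6645,.005,.0165],92.2)
s=robot.get_state();print(s["gripper_width"],s["grasp_force"],s["ft_force"])
E
```

```text
pos [0.4116 0.1606 0.0097] closing -65.1 z [ 0.002  0.001 -1.   ] -> cm [ 25.29 -15.56   0.68] rz -22.7 or 157.3 j6 1.4
0.006658688804081893 27.02922821044922 [-0.71829691  2.55586763  8.23436317]
```

arm_command --deltas "0 0 0 0 0 4 0;0 0 0 0 0 4 0;0 0 0 0 0 4 0;0 0 -2.52 2.81 -1.73 0 0;0 0 -2.52 2.81 -1.73 0 0;0 0 -2.52 2.81 -1.73 0 0;0 0 -2.52 2.81 -1.73 0 0;0 0 -2.52 2.81 -1.73 0 0;0 0 -2.52 2.81 -1.73 0 0;0 0 -2.52 2.81 -1.73 0 0"

```text
t: 12.0
position: [0.6086, 0.0379, 0.1292]
eef_rot: [3.135, 0.196, 0.001]
ft_force: [-0.4, 0.1, 0.3]
gripper_width: 0.0066
grasp_force: 26.3
```

arm_command --deltas "0 0 -2.52 2.81 -1.73 0 0;0 0 -2.52 2.81 -1.73 0 0;0 0 0 0 0 -3 0;0 0 0 0 0 -1 0;0 0 0 0 0 0 0;0 0 0 0 0 0 0"

```text
t: 12.5
position: [0.6626, 0.005, 0.0887]
eef_rot: [-3.141, -0.063, 0.003]
ft_force: [0.6, 1.5, -0.0]
gripper_width: 0.0069
grasp_force: 26.3
```

```bash
python3 - <<'E'
from h import *
d=cam("wrist");save(d,"w6",1.2)
go([.6645,.005,.0165],92.2)
a=np.radians(2.2)
for P in([-.08,-.026],[.08,-.026],[.08,.026],[-.08,.026]):
    print((proj(d,[.6645+P[0]*np.cos(a)-P[1]*np.sin(a),.005+P[0]*np.sin(a)+P[1]*np.cos(a),.01])*1.2).round(0))
E
```

```text
pos [0.6633 0.0051 0.0897] closing -87.7 z [ 0.  0. -1.] -> cm [ 0.12 -0.01 -7.32] rz -0.1 or 179.9 j6 1.47
[345. 341.]
[353. 107.]
[266. 107.]
[273. 341.]
```

View pics/w6.png

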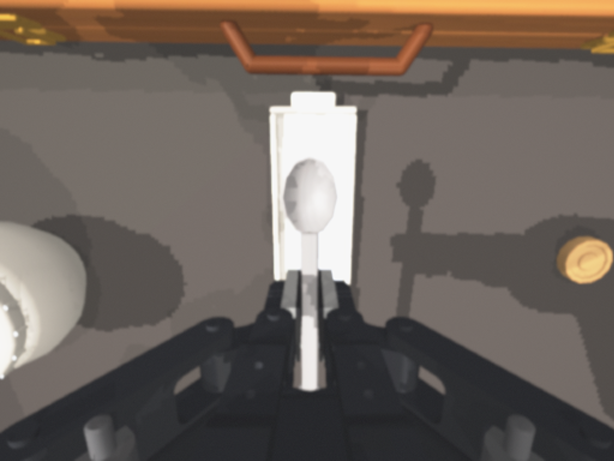

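The spoon is level and lined up with the dish, which spans columns 270-357 with its far edge at row 107, about 2 mm to the right of my estimate. I'm lowering and releasing it.

arm_command --deltas "0 0 0 0.1 -0.2 -3.5 0;0 0 0 0 0 -2.5 0;0 0 0 0 0 -1.3 0;0 0 0 0 0 0 0;0 0 0 0 0 0 0;0 0 0 0 0 0 0.14;0 0 0 0 0 0 0.14;0 0 0 0 0 1 0.16;0 0 0 0 0 3.5 0.3;0 0 0 0 0 3.5 0.5"

```text
t: 13.38
position: [0.6638, 0.0025, 0.0969]
eef_rot: [-3.141, -0.061, 0.003]
ft_force: [0.9, 0.5, 2.2]
gripper_width: 0.0367
grasp_force: 0.0
```

arm_command --deltas "0 0 0 0 0 0 0.5;0 0 0 0 0 0 0.5"

```text
t: 13.55
position: [0.666, 0.0024, 0.0994]
eef_rot: [3.141, 0.061, 0.008]
ft_force: [0.2, 1.0, -1.3]
gripper_width: 0.0425
grasp_force: 0.0
```

```bash
python3 - <<'E'
from h import *
d=cam("wrist");save(d,"w7",1.2)
go([.4722,.0187,.018],17.8)
E
```

```text
pos [0.6649 0.0024 0.0973] closing -87.8 z [ 0.002 -0.    -1.   ] -> cm [-19.27   1.63  -7.93] rz -74.4 or 105.6 j6 1.47
```

View pics/w7.png

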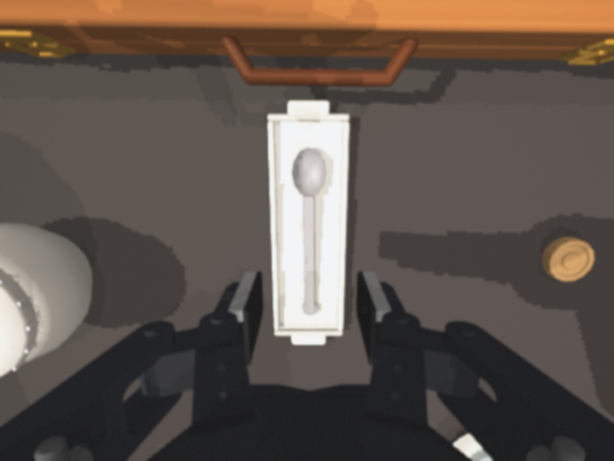

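The spoon lies hollow up inside the dish, bowl at (310,172) and handle end at (311,307). The middle die is next.

arm_command --deltas "0 0 2.6 -3.2 0.27 0.2 0.6;0 0 2.6 -3.2 0.27 0.2 0.6;0 0 2.6 -3.2 0.27 0.2 0.6;0 0 2.6 -3.2 0.27 0.2 0.6;0 0 2.6 -3.2 0.27 0.2 0.6;0 0 2.6 -3.2 0.27 0.2 0.6;0 0 0 0 0 0 0.6;0 0 0 0 0 0 0.6"

```text
t: 14.27
position: [0.4712, 0.0188, 0.1075]
eef_rot: [-3.103, -0.487, 0.002]
ft_force: [0.1, -0.7, 0.2]
gripper_width: 0.0513
grasp_force: 0.0
```

```bash
python3 - <<'E'
from h import *
d=cam("wrist")
u,v=proj(d,[.4722,.0187,.02]);c=blob(d,u,v,40,fn=lambda i:(i.min(2)>175));print(u,v,rect(d,c,.02),c.min(0),c.max(0))
go([.4722,.0187,.018],107.8)
E
```

```text
258.2192399409984 194.09727087565778 ([0.47290000319480896, 0.017799999564886093], 0.0198, 0.0188, 18.6) [248. 182.] [271. 205.]
pos [0.4726 0.0187 0.1077] closing -72.2 z [-0. -0. -1.] -> cm [-0.04  0.   -8.97] rz -0.0 or 180.0 j6 1.2
```

arm_command --deltas "0 0 0.5 0 0 -3.5 0.6;0 0 0 0 0 -3.5 0.6;0 0 0 0 0 -2 0.6;0 0 0 0 0 0 0.6;0 0 0 0 0 0 0.15;0 0 0 0 0 0 0.15;0 0 0 0 0 0 0.15;0 0 0 0 0 0 0.15;0 0 0 0 0 0 0.15"

```text
t: 15.07
position: [0.4737, 0.0186, 0.0191]
eef_rot: [3.101, 0.5, 0.004]
ft_force: [-0.4, -0.0, 8.4]
gripper_width: 0.0193
grasp_force: 26.6
```

arm_command --deltas "0 0 0 0 0 4 0;0 0 0 0 0 4 0;0 0 0 0 0 4 0;0 0 0 0 0 4 0;0 0 0.9 0.72 -3.53 0 0;0 0 0.9 0.72 -3.53 0 0;0 0 0.9 0.72 -3.53 0 0;0 0 0.9 0.72 -3.53 0 0;0 0 0.9 0.72 -3.53 0 0;0 0 0.9 0.72 -3.53 0 0"

```text
t: 15.9
position: [0.5158, -0.195, 0.1786]
eef_rot: [3.074, 0.647, 0.001]
ft_force: [0.6, 0.6, -0.2]
gripper_width: 0.0195
grasp_force: 25.7
```

arm_command --deltas "0 0 0.9 0.72 -3.53 0 0;0 0 0.9 0.72 -3.53 0 0;0 0 0.9 0.72 -3.53 0 0;0 0 0.9 0.72 -3.53 0 0;0 0 0 0 0 -3.5 0;0 0 0 0 0 -3.5 0;0 0 0 0 0 -1 0;0 0 0 0 0 0 0;0 0 0 0 0 0 0"

```text
t: 16.65
position: [0.545, -0.3343, 0.099]
eef_rot: [3.052, 0.743, 0.001]
ft_force: [1.1, -0.3, -0.2]
gripper_width: 0.0194
grasp_force: 25.7
```

```bash
python3 - <<'E'
from h import *
d=cam("wrist");save(d,"w8",1.2)
go([.5465,-.3345,.026],-62.5);print(robot.get_state()["gripper_width"])
E
```

```text
pos [ 0.5455 -0.3346  0.1   ] closing -62.6 z [ 0.002 -0.001 -1.   ] -> cm [ 0.1   0.01 -7.4 ] rz 0.1 or -179.9 j6 0.47
0.01943475842935334
```

View pics/w8.png

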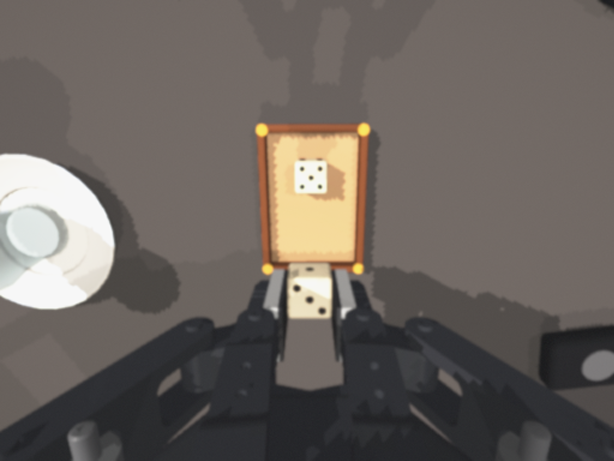

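The first die sits flat in the tray at (311,176), and the second is held over the free end. I'm lowering it.

arm_command --deltas "0 0 0 0.15 0.05 -3.5 0;0 0 0 0 0 -2.7 0;0 0 0 0 0 -1.2 0;0 0 0 0 0 0 0;0 0 0 0 0 0 0;0 0 0 0 0 0 0.45;0 0 0 0 0 0 0.45;0 0 0 0 0 0 0.45;0 0 0 0 0 2.5 0.5;0 0 0 0 0 3.5 0.65"

```text
t: 17.53
position: [0.5447, -0.3329, 0.0823]
eef_rot: [-3.049, -0.742, 0.005]
ft_force: [0.1, -0.5, 0.5]
gripper_width: 0.0531
grasp_force: 0.0
```

```bash
python3 - <<'E'
from h import *
go([.6524,-.1831,.1],-62.5)
E
```

```text
pos [ 0.5447 -0.3329  0.0823] closing -62.7 z [-0.004  0.003 -1.   ] -> cm [10.77 14.98  1.77] rz 0.2 or -179.8 j6 0.47
```

arm_command --deltas "0 0 5 1.77 2.5 0.3 0.65;0 0 5 1.77 2.5 0.3 0.65;0 0 5 1.77 2.5 0.3 0.65;0 0 5 1.77 2.5 0.3 0.65;0 0 5 1.77 2.5 0.3 0.65;0 0 5 1.77 2.5 0.3 0.65;0 0 0 0 0 0 0.65;0 0 0 0 0 0 0.65"

```text
t: 18.2
position: [0.653, -0.1826, 0.1024]
eef_rot: [2.754, 1.509, 0.001]
ft_force: [-0.0, 0.0, -0.1]
gripper_width: 0.0554
grasp_force: 0.0
```

```bash
python3 - <<'E'
from h import *
d=cam("wrist")
u,v=proj(d,[.6524,-.1831,.009]);c=blob(d,u,v,40,fn=lambda i:(i[...,0]>110)&(i[...,0]>i[...,2]+30));print(u,v,rect(d,c,.009))
go([.6524,-.1831,.009],-33)
d=cam("top");c=blob(d,395,167,28,fn=lambda i:i[...,2]>175)
print("dice",rect(d,c,.025))
E
```

```text
257.5659907109084 194.2067504335644 ([0.6536999940872192, -0.18410000205039978], 0.0335, 0.0329, 57.4)
pos [ 0.6523 -0.1837  0.1021] closing -32.7 z [ 0. -0. -1.] -> cm [ 0.01  0.06 -9.31] rz -0.3 or 179.7 j6 0.23
dice ([0.5449000000953674, -0.33899998664855957], 0.0124, 0.0024, -3.5)
```

arm_command --deltas "0 0 0 0.08 0 -3.5 0.65;0 0 0 0 0 -3.5 0.65;0 0 0 0 0 -2.3 0.65;0 0 0 0 0 0 0.65;0 0 0 0 0 0 0.25;0 0 0 0 0 0 0.25;0 0 0 0 0 0 0.25;0 0 0 0 0 0 0.25;0 0 0 0 0 0 0.25"

```text
t: 19.05
position: [0.6531, -0.1841, 0.0093]
eef_rot: [2.756, 1.507, 0.0]
ft_force: [-0.7, 0.2, 1.7]
gripper_width: 0.0303
grasp_force: 24.9
```

arm_command --deltas "0 0 0 0 0 4 0;0 0 0 0 0 4 0;0 0 0 0 0 4 0;0 0 0 0 0 4 0;0 0 1.87 -1.5 3.44 0.2 0;0 0 1.87 -1.5 3.44 0.2 0;0 0 1.87 -1.5 3.44 0.2 0;0 0 1.87 -1.5 3.44 0.2 0;0 0 1.87 -1.5 3.44 0.2 0;0 0 1.87 -1.5 3.44 0.2 0"

```text
t: 19.88
position: [0.562, 0.024, 0.1812]
eef_rot: [2.595, 1.771, 0.001]
ft_force: [1.1, 0.3, 0.6]
gripper_width: 0.0306
grasp_force: 25.0
```

```bash
python3 - <<'E'
from h import *
go([.5307,.3325,.018],-4.75);print(robot.get_state()["gripper_width"])
E
```

```text
pos [0.562  0.024  0.1812] closing -21.4 z [ 0.  0. -1.] -> cm [ -3.13  30.85 -16.32] rz 16.6 or -163.4 j6 0.33
0.030569887977198628
```

arm_command --deltas "0 0 1.85 -0.35 3.43 0 0;0 0 1.85 -0.35 3.43 0 0;0 0 1.85 -0.35 3.43 0 0;0 0 1.85 -0.35 3.43 0 0;0 0 1.85 -0.35 3.43 0 0;0 0 1.85 -0.35 3.43 0 0;0 0 1.85 -0.35 3.43 0 0;0 0 1.85 -0.35 3.43 0 0;0 0 1.85 -0.35 3.43 0 0;0 0 0 0 0 0 0"

```text
t: 20.72
position: [0.5304, 0.3363, 0.181]
eef_rot: [-2.306, -2.133, -0.002]
ft_force: [0.3, -0.8, 0.8]
gripper_width: 0.0299
grasp_force: 25.0
```

arm_command --deltas "0 0 0 0 0 -3.5 0;0 0 0 0 0 -3.5 0;0 0 0 0 0 0 0;0 0 0 0 0 0 0"

```text
t: 21.05
position: [0.5309, 0.3307, 0.1102]
eef_rot: [-2.312, -2.126, 0.005]
ft_force: [0.5, -0.4, 1.2]
gripper_width: 0.03
grasp_force: 25.0
```

```bash
python3 - <<'E'
from h import *
d=cam("wrist");save(d,"w9",1.2)
go([.5307,.3325,.018],-4.75)
u,v=proj(d,[.4849,.3363,.013]);c=blob(d,u,v,40,fn=lambda i:(i[...,0]>200)&(i[...,0]>i[...,2]+20));print(u*1.2,v*1.2,rect(d,c,.013))
E
```

```text
pos [0.532  0.3312 0.112 ] closing -4.8 z [ 0.  0. -1.] -> cm [-0.13  0.13 -9.4 ] rz 0.1 or -179.9 j6 0.57
244.8628363389068 228.0935915152526 ([0.4860999882221222, 0.33640000224113464], 0.0331, 0.0317, 83.3)
```

View pics/w9.png

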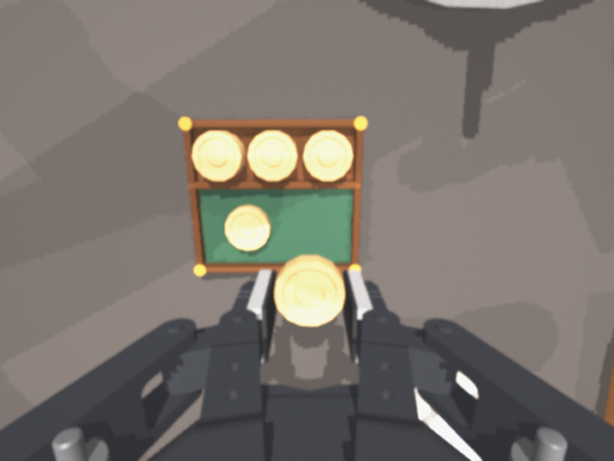

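The first checker lies at (247,228) in the bay. The second is held over the right half, so I'm lowering it and releasing just above the neighbour's top.

arm_command --deltas "0 0 0 -0.05 0.15 -3.5 0;0 0 0 0 0 -3.5 0;0 0 0 0 0 -2.15 0;0 0 0 0 0 0 0;0 0 0 0 0 0 0;0 0 0 0 0 0 0.42;0 0 0 0 0 0 0.42;0 0 0 0 0 2.5 0.42;0 0 0 0 0 3.5 0.5;0 0 0 0 0 3.5 0.5"

```text
t: 21.93
position: [0.5311, 0.3328, 0.1168]
eef_rot: [2.312, 2.127, 0.001]
ft_force: [0.5, -0.2, 0.6]
gripper_width: 0.0427
grasp_force: 0.0
```

arm_command --deltas "0 0 0 -2.5 0 3 0.5;0 0 0 -2.5 0 3 0.5;0 0 0 -2.5 0 0 0.5;0 0 0 -2.5 0 0 0.5;0 0 0 0 0 0 0.5;0 0 0 0 0 0 0.5"

```text
t: 22.43
position: [0.431, 0.3332, 0.1763]
eef_rot: [2.311, 2.128, 0.005]
ft_force: [0.6, 0.3, 0.9]
gripper_width: 0.0425
grasp_force: 0.0
```

```bash
python3 - <<'E'
from h import *
d=cam("top");s=cam("scene")
im=np.zeros((600,800,3),np.uint8)
def crop(i,u,v,w,h,W,H): return cv2.resize(i[int(v-h/2):int(v+h/2),int(u-w/2):int(u+w/2)],(W,H),interpolation=cv2.INTER_CUBIC)
im[:300,:400]=crop(d["image"],395,167,80,60,400,300)
im[:300,400:]=crop(d["image"],118,194,80,60,400,300)
im[300:,:400]=crop(s["image"],195,283,80,60,400,300)
im[300:,400:]=crop(s["image"],337,133,80,60,400,300)
cv2.imwrite("pics/f1.png",im[...,::-1])
dw=cam("wrist");save(dw,"w10",1.2)
for n,(u,v,r,lo,z) in {"pot":(272,212,32,130,.05),"saucer":(497,316,40,130,.014)}.items(): print(n,rect(d,blob(d,u/1.5,v/1.5,r,lo),z))
E
```

```text
pot ([0.6281999945640564, 0.19290000200271606], 0.0965, 0.09, 7.4)
saucer ([0.45820000767707825, -0.16529999673366547], 0.1116, 0.1107, 43.5)
```

View pics/f1.png

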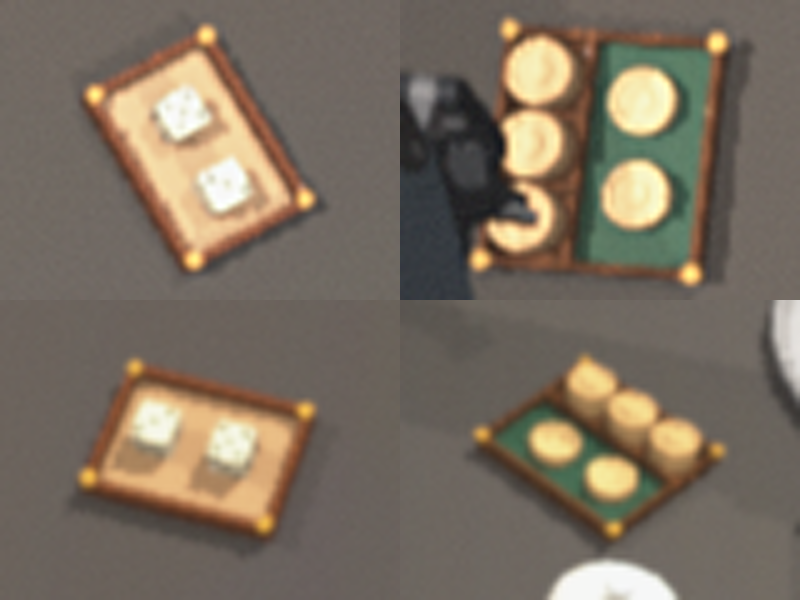

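View pics/w10.png

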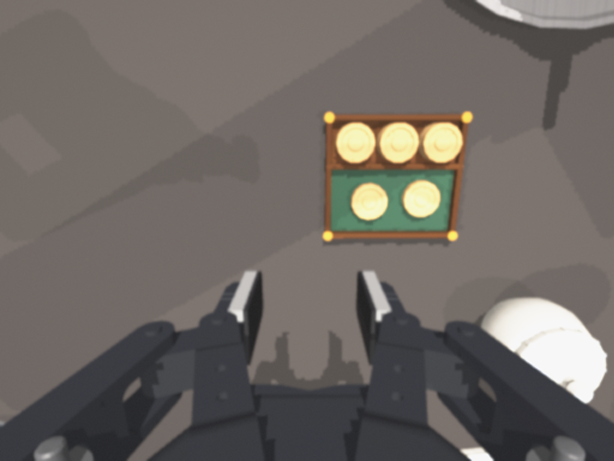

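The crops show both dice flat in the tray and both checkers flat in the bay (wrist view, (370,201) and (421,198)). The pot and glass have not moved, so I'm handing in.

```bash
python3 -c "
from rig import robot
print(robot.finish_job())"
```

```text
the job is handed in; nothing more can be done
None
```

Both dice are in the tray, both checkers lie flat in the empty bay, and the spoon is hollow up in its dish, with pot and glass unmoved as far as the cameras show; handed in at about 22 s, verdict not reported back.

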